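# Unlock a bench roller pump and hold its sprung pressure arm open

### The job

The bench pump has to have its pressure arm held open for inspection of the rollers. First pull the red locking cap straight up until it snaps into its raised, unlocked position and let go of it; then push the orange handle of the blue pressure arm away from the rollers, past its click, until the arm is at or nearly at the black rubber stop. The arm springs back if released, so finish while still holding it open there, leaving the cap raised, and leave everything else on the bench alone.

Things in the scene. Friction and masses are not known exactly. Their poses are not given: they have to be found in the camera images.
- pump: White flat bench pump, fixed, 200 (x) x 190 (y) mm, deck 32 mm high. Origin: centre of its underside, z up. In its frame (mm): arm pivot (30, -10); black rotor with white rollers (radius 30, 55 high) at (-20, 40); aluminium bridge 34 wide over x = 54 to 96, 75 high, carries the cap at (70, -2); rubber stop (-22, -67), 52 high; brass pawl slider near (30, -50), 50 high.
- lock_cap (a joint): Red pull cap (locking plunger), slide along the pump's z (up): 0 = down, locked, its steel pin blocks the arm; 0.018 m = fully up, unlocked. It snaps: a detent holds it at either end with about 6 N and tips over half-way (0.009 m); it stays up when released.
- cap_grip (a point): On the red cap's vertical axis, 12 mm below its top. The cap is a round knob 25 mm in diameter and 28 mm high, its underside 77 mm above the bench (2 mm above the bridge) when down. The point moves with the cap: 93 mm above the bench when down, 111 mm when up.
- pressure_arm (a joint): Blue sprung arm, hinge about the vertical through pivot_point: 0 = closed at the rollers, arm along the pump's -x; grows as the handle swings to the pump's -y; 0.62 rad = at the rubber stop; click at 0.27. Push at the handle: 4.5 N at first, about 8 N before the click, 4 N just past it, 8 N near the stop. It never latches: released, it springs back to 0.
- handle_top (a point): Top centre of the upright orange handle post at the end of the arm: round, 14 mm in diameter, its free length from 50 to 100 mm above the bench (blue arm below it, 23 mm wide there, 36 to 50 mm high). The post's axis is 110 mm from the pivot axis. The point moves with the arm.
- pivot_point (a point): Point on the arm's vertical hinge axis, 50 mm above the bench, fixed to the pump.
- timer: White kitchen-type timer with a red dial, 62 x 62 x 35 mm. Bystander, to be left alone; origin at the centre of its underside.
- dropper_a: Brown dropper bottle with black cap, 29 mm wide, 70 mm tall. Bystander, to be left alone; origin at the centre of its underside.
- dropper_b: White dropper bottle with red cap, 27 mm wide, 66 mm tall. Bystander, to be left alone; origin at the centre of its underside.
- dropper_c: White dropper bottle with blue cap, 26 mm wide, 62 mm tall. Bystander, to be left alone; origin at the centre of its underside.
- tape_roll: Roll of tan tape lying flat, 96 mm across, 25 mm high. Bystander, to be left alone; origin at the centre of its underside.
- slide_box: Blue slide box, 63 x 86 x 31 mm. Bystander, to be left alone; origin at the centre of its underside.

How it is judged:
On the way, in this order (a step that is already met when the one before it is completed fails the run):
1. the red cap is pulled up into its raised position and let go, with the arm still closed (value of joint lock_cap above 0.013 m and value of joint pressure_arm below 0.2 rad and contact force between the fingers and lock_cap below 0.5 N), for 0.2 s.
2. the arm is pushed past its click (value of joint pressure_arm above 0.45 rad), for 0.3 s.
At the end, for the whole second after the job is handed in: The pressure arm is held still by the gripper's fingers (more than 1.5 N) at more than 0.45 rad, past its click at 0.27 rad, and the red cap stands raised (more than 13 mm of its 18 mm travel), not touched (value of joint pressure_arm above 0.45 rad and value of joint lock_cap above 0.013 m and velocity of joint pressure_arm between -0.1 and 0.1 rad/s and contact force between the fingers and pressure_arm above 1.5 N and contact force between the arm and lock_cap below 0.5 N); the arm keeps its last pose, push and grip.
It fails at once if a bystander is moved by more than 20 mm (distance of any of timer, dropper_a, dropper_b, dropper_c, tape_roll, slide_box from where it was at the start of the episode above 0.02 m).
It also fails if it takes over 45 s, if anything falls off the work surface, if the arm or the gripper's body presses on something with over 40 N, if the wrist force passes 120 N, or if a joint passes its speed limit or range.

### The arm

A 6-joint arm with a two-finger parallel gripper is mounted at the origin on a cart in front of the work surface, level with it; the furniture and walls round the work are solid. World frame = base frame: x ahead of the robot, y to its left, z up, the work surface at z = 0. Lengths are in m, angles in rad, forces in N, time in s.
With the tool pointing down it reaches from about 0.35 to 0.85 m from the base axis. Payload 8.1 kg.
Tool frame: the origin (TCP) lies on the centre line of the jaws, within the pads' length; the fingertips stand 22 mm ahead of it and the grasp point (between the pads) lies 3 mm ahead of it; z points along the fingers, y is the line along which they close (so a half turn about z gives the same grasp; the last joint's range is limited). The gripper opens to 93 mm and grips with 3 to 60 N. Pads are 15 mm wide; open, the fingers measure 128 mm over their backs; the gripper's body (75 mm by 188 mm) begins 65 mm behind the grasp point.
Start: joints at [-1.222, 0.13, 1.488, -0, 1.523, -0.085], TCP at [0.252, -0.544, 0.213] pointing down, gripper open.
Joint ranges: [-2.96, 2.96], [-0.89, 2.26], [0.02, 2.5], [-1.34, 4.48], [0, 2.73], [-2.66, 2.66]. Speed limits (rad/s): [2.39, 2.39, 2.79, 3.14, 3.14, 3.14].

### API

Orientations are given as a rotation vector (axis times angle).
In Python, from plant import robot gives the robot as it stands.
- The arm moves only by the tool run_rows, called after "Emit:" in YAML: its name, and indented under it one key for each argument. Schema: {"type":"object","properties":{"segments":{"type":"array","items":{"type":"array","items":{"type":"array","items":{"type":"number"},"minItems":5,"maxItems":5},"minItems":1,"maxItems":20},"minItems":1,"maxItems":1},"force":{"type":"number"},"only":{"type":"string"},"quiet":{"type":"boolean"},"lines":{"type":"string"}},"required":["segments"],"additionalProperties":false}. segments is a list that holds a single list of rows (three levels of brackets), with 1 to 20 rows, each of 5 numbers: the finger opening in m, then dx, dy, dz in shares of the most that a row can go, 1 being 50 mm, then a turn about the tool's z in normalised numbers (1 is 90 degrees); each row shifts and turns the commanded pose from where the row before left it, along the tool's axes as they then stand; what a row does not reach is not made up. A row lasts 1/10 s, in which the tool goes at most 0.05 m and 0.15 rad, less where a joint would pass 70% of its speed; a pose out of reach is approached as far as the arm can. The fingers move at their own pace and stop on an object; force is the grip in N (left out, the last holds). Time passes only in rows, so rows that do not move let the fingers close. The tool returns the time, the measured TCP pose, the force, the opening and the grip force at its end. only (a regular expression) keeps the lines of the reply that match it, lines (a string "A,B") keeps lines A to B, and quiet returns only ok. No shift or turn number may pass 1 either way. Input that does not fit is refused with a message, and nothing moves.
- robot.read_state(): the state, without advancing time (a new reading comes with each control period).
- robot.read_camera(name): name is "side" or "top"; returns a dict with "image" (420x560x3 uint8, red, green, blue), "fx", "fy", "cx", "cy" (pixels), "R" (3x3) and "t" (3): a world point X has camera coordinates R X + t. Camera axes: x right, y down, z forward; pixel columns grow to the right and rows downward; lengths in m; the calibration is good to about 2 mm. A picture is of the moment at which its call begins. There is no depth.
- robot.close_job(): hands the job in; it is judged then, once.
The state is a dict: "t": time; "q": joint angles; "dq": joint speeds; "joint_torque": joint torques, N m; "tool_pos": TCP position; "orientation": TCP orientation; "force": force on the tool from outside, world axes, zero at the start; "wrist_torque": the same for the moment, N m; "opening": finger opening in m; "gripper_force": force on a finger pad.
Only numpy, scipy, OpenCV 4.12 (cv2) and the standard library are available. Lean on these libraries where they do the work, as an engineer would, in place of code of your own. Each camera call takes 0.05 s, during which the arm holds its last target. There are 200 camera calls.

## Working session

There is one attempt and no reset: what is moved stays moved. The work goes in short steps, Python scripts to look and compute and a tool call to move; the robot and the scene stay as the last step left them, time stands still between calls to the robot, and variables do not carry over. Pictures are saved under pics/ and viewed, at most 10 in all, crops included, and the job is handed in when it is done.

```bash
mkdir -p pics; ls
```

Run:
```python
from plant import robot
import cv2,numpy as np
for n in("top","side"):
    c=robot.read_camera(n); cv2.imwrite(f"pics/{n}0.png",c["image"][:,:,::-1])
    print(n,c["fx"],c["cx"],c["cy"],np.round(c["R"],4).tolist(),np.round(c["t"],4).tolist())
s=robot.read_state(); print(s["t"],s["tool_pos"],s["orientation"],s["opening"])
```

```text
pics
plant.py
top 436.96396669340487 281.84017910713857 215.40097084789682 [[0.0282, -0.9996, -0.0043], [-0.9932, -0.0275, -0.1132], [0.113, 0.0075, -0.9936]] [-0.0366, 0.551, 1.613]
side 381.7298275869486 277.0405317605929 207.98609725139488 [[0.9976, -0.0667, 0.0205], [-0.0282, -0.6541, -0.7559], [0.0638, 0.7535, -0.6544]] [-0.5542, 0.0625, 1.14]
0.1 [ 0.25201807 -0.54393549  0.21230837] [-3.06641658e+00 -6.75700437e-01  3.79369757e-04] 0.09279959460909636
```

View pics/top0.png

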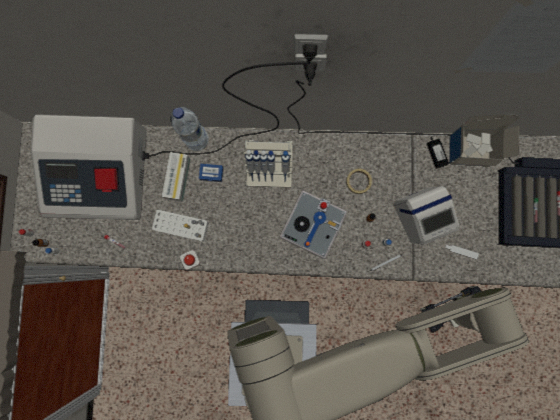

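View pics/side0.png

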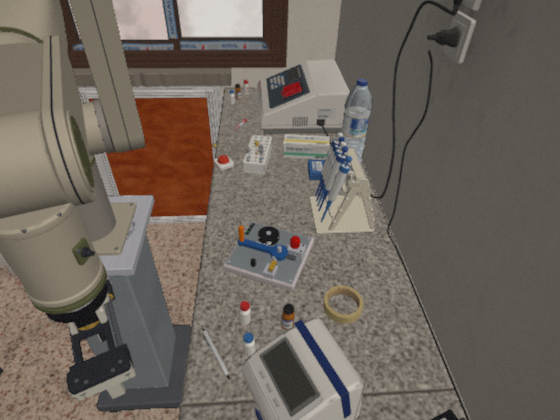

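The top view shows the pump near (313,224), red cap (323,206), orange handle (307,244). In the side view the cap is at (295,242) and the handle at (241,232). I'll enlarge both.

Run:
```python
import cv2,numpy as np
a=cv2.imread("pics/top0.png")[180:270,270:360]; b=cv2.imread("pics/side0.png")[210:300,215:325]
cv2.imwrite("pics/crop0.png",np.hstack([cv2.resize(x,None,fx=4,fy=4,interpolation=cv2.INTER_CUBIC) for x in(a,b)])[:600,:800])
```

```text
(no output)
```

View pics/crop0.png

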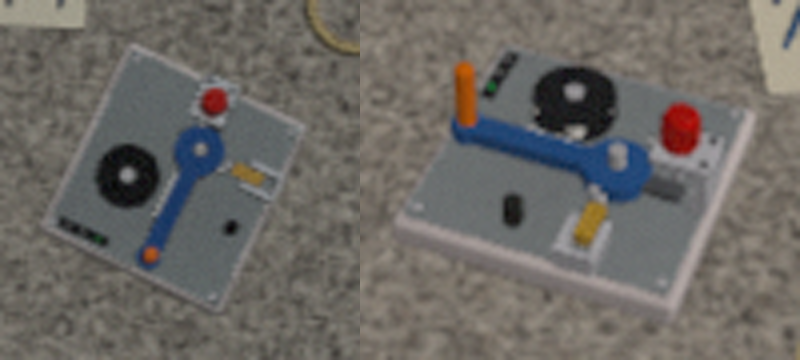

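Create fit.py:
```python
from plant import robot
import numpy as np
from scipy.optimize import least_squares
T=[((70,-2,105),(215,100)),((30,-10,58),(200,150)),((-20,40,55),(128,175)),((-80,-10,100),(151,254)),
((100,95,32),(133,46)),((100,-95,32),(303,125)),((-100,-95,32),(222,309)),((-100,95,32),(42,228))]
S=[((70,-2,105),(681,111)),((-80,-10,100),(465,66)),((100,-95,32),(672,312)),((-100,-95,32),(398,222)),((100,95,32),(755,112)),((-20,40,55),(575,92))]
obs=[]
for n,L,o in(("top",T,(270,180)),("side",S,(125,210))):
    c=robot.read_camera(n)
    for P,u in L: obs.append((c,np.array(P)/1000,(np.array(u)+.5)/4-.5+o))
def W(p,P):
    k,s=np.cos(p[2]),np.sin(p[2]); return np.array([p[0]+k*P[0]-s*P[1],p[1]+s*P[0]+k*P[1],P[2]])
def res(p):
    r=[]
    for c,P,u in obs:
        X=np.array(c["R"])@W(p,P)+c["t"]; r+=[c["fx"]*X[0]/X[2]+c["cx"]-u[0],c["fy"]*X[1]/X[2]+c["cy"]-u[1]]
    return np.array(r)
f=least_squares(res,[.55,-.05,-.4],loss="soft_l1")
print(f.x,np.round(res(f.x).reshape(-1,2),1).tolist())
for n,P in(("cap",(.07,-.002,.093)),("handle",(-.08,-.01,.1)),("pivot",(.03,-.01,.05)),("stop",(-.022,-.067,.052))): print(n,W(f.x,P))
from scipy.spatial.transform import Rotation as R
print(R.from_rotvec(robot.read_state()["orientation"]).as_matrix().round(3))
```

```bash
python3 fit.py
```

```text
[ 0.52452236 -0.14047262 -0.42135111] [[0.2, -0.3], [0.2, -0.4], [0.1, -0.3], [0.3, -0.2], [-0.9, -2.2], [2.2, -0.3], [-0.1, 1.8], [-1.1, -0.1], [-0.1, 1.1], [-0.7, 0.9], [0.4, -0.7], [-3.2, -0.5], [0.7, -1.0], [-0.4, 0.0]]
cap [ 0.58758197 -0.17092726  0.093     ]
handle [ 0.44742944 -0.11687849  0.1       ]
pivot [ 0.54780853 -0.1618678   0.05      ]
stop [ 0.47704396 -0.19261475  0.052     ]
[[ 0.907  0.42  -0.   ]
 [ 0.42  -0.907  0.001]
 [ 0.    -0.001 -1.   ]]
```

The rows are not in the units I measure in: shifts go in shares of 50 mm and turns go in shares of 90 degrees. I convert before sending: 0.0316 m is 0.632, 0.03 m is 0.6.

Emit:
run_rows:
  segments:
    - [[0.06, 0.6, -0.4, 0, 0], [0.06, 0.6, -0.4, 0, 0], [0.06, 0.6, -0.4, 0, 0], [0.06, 0.6, -0.4, 0, 0], [0.06, 0.6, -0.4, 0, 0], [0.06, 0.6, -0.4, 0, 0], [0.06, 0.6, -0.4, 0, 0], [0.06, 0.6, -0.4, 0, 0], [0.06, 0.632, -0.106, 0, 0], [0.06, 0.632, -0.106, 0, 0], [0.06, 0.632, -0.106, 0, 0], [0.06, 0.632, -0.106, 0, 0], [0.06, 0.632, -0.106, 0, 0], [0.06, 0.632, -0.106, 0, 0], [0.06, 0.632, -0.106, 0, 0], [0.06, 0, 0, 0, 0], [0.06, 0, 0, 0, 0]]
  force: 20

```text
t: 1.9
tool_pos: [0.5878, -0.1712, 0.2126]
orientation: [-3.067, -0.678, 0.002]
force: [0.7, -0.3, 0.7]
opening: 0.0601
gripper_force: 0.0
```

Create d.py:
```python
import sys,numpy as np
from plant import robot
from scipy.spatial.transform import Rotation as R
s=robot.read_state();r=R.from_rotvec(s["orientation"])
d=r.inv().apply(np.array(list(map(float,sys.argv[1:4])))-s["tool_pos"])
print("tool delta",d.round(4),"yaw of tool y",np.degrees(np.arctan2(*r.as_matrix()[[1,0],1])).round(1),"F",np.round(s["force"],2))
```

```bash
python3 d.py .5876 -.1709 .102
```

```text
tool delta [ 1.000e-04 -3.000e-04  1.106e-01] yaw of tool y -65.1 F [ 0.7  -0.29  0.66]
```

Scaled: 0.03 m is 0.6, 0.02 m is 0.4.

Emit:
run_rows:
  segments:
    - [[0.06, 0, 0, 0.6, 0], [0.06, 0, 0, 0.6, 0], [0.06, 0, 0, 0.4, 0], [0.06, 0, 0, 0.2, 0], [0.06, 0, 0, 0, 0]]

```text
t: 2.4
tool_pos: [0.5862, -0.172, 0.1217]
orientation: [-3.067, -0.674, 0.004]
force: [0.8, -0.1, -0.1]
opening: 0.0598
gripper_force: 0.0
```

Run:
```python
from plant import robot
import cv2
im=robot.read_camera("side")["image"][:,:,::-1]
cv2.imwrite("pics/s1.png",cv2.resize(im[170:300,210:350],None,fx=4,fy=4,interpolation=cv2.INTER_CUBIC))
```

```text
(no output)
```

View pics/s1.png

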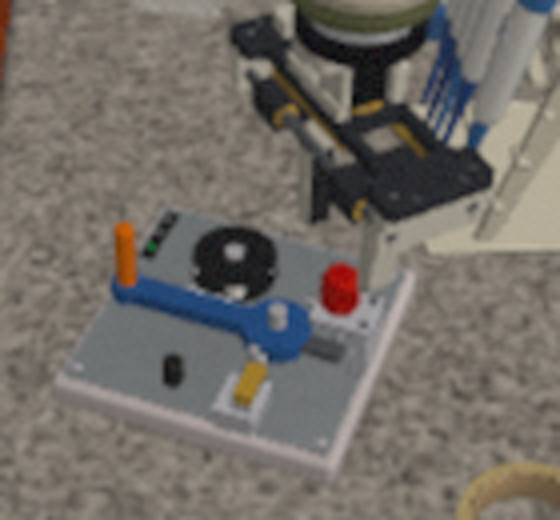

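The view shows the cap's top at crop (341,270), the far finger's tip at about (320,215) and the near finger's tip at about (375,285). I'll compare these with the projected positions.

Run:
```python
from plant import robot
import numpy as np
from scipy.spatial.transform import Rotation as R
s=robot.read_state();M=R.from_rotvec(s["orientation"]);c=robot.read_camera("side")
def pr(X):
    X=c["R"]@np.array(X)+c["t"];return [round(4*(c["fx"]*X[0]/X[2]+c["cx"]-210)),round(4*(c["fy"]*X[1]/X[2]+c["cy"]-170))]
for y in(-.042,-.03,0,.03,.042): print(y,pr(s["tool_pos"]+M.apply([0,y,.022])))
print("captop",pr([.5876,-.1709,.105]))
```

```text
-0.042 [306, 239]
-0.03 [315, 250]
0 [338, 280]
0.03 [363, 310]
0.042 [373, 322]
captop [339, 274]
```

View zoomed.

Run:
```python
from plant import robot
import cv2,numpy as np
a=robot.read_camera("side")["image"][205:265,270:325,::-1]
b=robot.read_camera("top")["image"][180:240,295:350,::-1]
f=lambda x:cv2.resize(x,(400,436),interpolation=cv2.INTER_CUBIC)
cv2.imwrite("pics/s2.png",np.clip(np.hstack([f(a),f(b)])*1.3,0,255))
print(robot.read_state()["tool_pos"])
```

```text
[ 0.58882878 -0.17237679  0.12522081][ WARN:0@1.531] global loadsave.cpp:1063 imwrite_ Unsupported depth image for selected encoder is fallbacked to CV_8U.
```

View pics/s2.png

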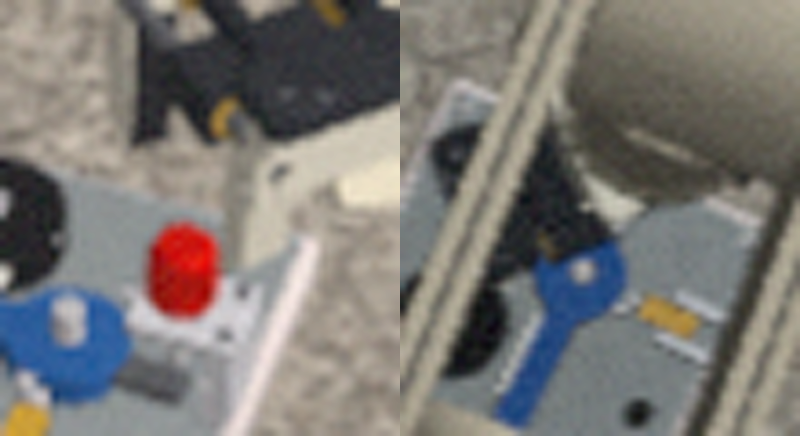

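Run:
```python
from plant import robot
import numpy as np,cv2
from scipy.spatial.transform import Rotation as R
ss=[];
for n,(x0,y0,w) in(("side",(250,165,100)),("top",(275,165,100))):
    c=robot.read_camera(n);s=robot.read_state();M=R.from_rotvec(s["orientation"]);print(s["tool_pos"].round(4),s["opening"])
    im=cv2.resize(c["image"][y0:y0+w,x0:x0+w,::-1],(400,400),interpolation=cv2.INTER_CUBIC)
    def pr(p):
        X=c["R"]@(s["tool_pos"]+M.apply(p))+c["t"];return (int(4*(c["fx"]*X[0]/X[2]+c["cx"]-x0)),int(4*(c["fy"]*X[1]/X[2]+c["cy"]-y0)))
    def box(a,b,col):
        P=[[pr((x,y,z)) for x,y in((a[0],a[1]),(b[0],a[1]),(b[0],b[1]),(a[0],b[1]))] for z in(a[2],b[2])]
        for q in P: cv2.polylines(im,[np.array(q)],True,col,1)
        for q,r in zip(*P): cv2.line(im,q,r,col,1)
    box((-.0375,-.094,-.1),(.0375,.094,-.062),(0,255,255))
    box((-.0075,.03,-.062),(.0075,.047,.022),(0,255,0));box((-.0075,-.047,-.062),(.0075,-.03,.022),(255,255,0))
    ss.append(im)
cv2.imwrite("pics/s3.png",np.hstack(ss))
```

```text
[ 0.5888 -0.1722  0.1251] 0.05990127819974898
[ 0.5887 -0.1722  0.1249] 0.0597175615170252
```

View pics/s3.png

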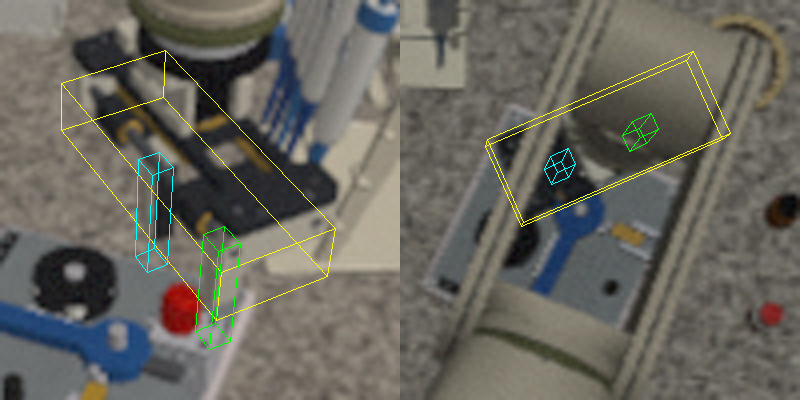

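The top view matches the projected gripper. In the side view the real fingertips sit about 6 px higher than predicted, so they may be higher than reported. I'll descend to the nominal height and recheck.

Scaled: 0.01 m is 0.2, 0.003 m is 0.06.

Emit:
run_rows:
  segments:
    - [[0.06, 0, 0, 0.2, 0], [0.06, 0, 0, 0.2, 0], [0.06, 0, 0, 0.06, 0], [0.06, 0, 0, 0, 0]]

```text
t: 3.1
tool_pos: [0.5869, -0.1713, 0.0986]
orientation: [-3.067, -0.676, 0.003]
force: [0.1, -0.5, -0.4]
opening: 0.0598
gripper_force: 0.0
```

Run:
```python
from plant import robot
import cv2,numpy as np
a=robot.read_camera("side")["image"][205:265,270:325,::-1]
cv2.imwrite("pics/s4.png",cv2.resize(a,None,fx=8,fy=8,interpolation=cv2.INTER_CUBIC))
s=robot.read_state();print(s["tool_pos"],s["force"])
```

```text
[ 0.58731668 -0.17147836  0.09937611] [-0.41121115 -0.07640458 -0.67451954]
```

View pics/s4.png

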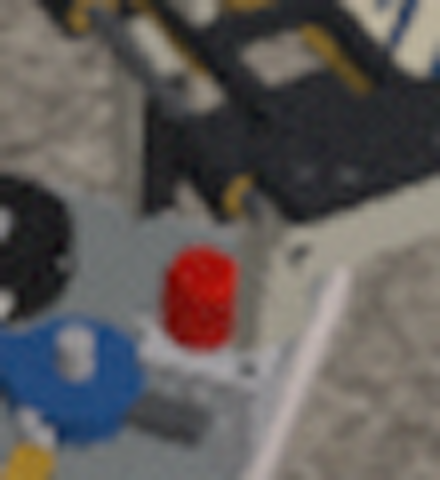

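Near fingertip at (255,355) and far fingertip at about (150,215), either side of the cap at (200,297). The forces are negligible, so I'll close.

Emit:
run_rows:
  segments:
    - [[0.0, 0, 0, 0, 0], [0.0, 0, 0, 0, 0], [0.0, 0, 0, 0, 0], [0, 0, 0, 0, 0], [0, 0, 0, 0, 0], [0, 0, 0, 0, 0], [0, 0, 0, 0, 0], [0, 0, 0, 0, 0]]
  force: 25

```text
t: 3.95
tool_pos: [0.5878, -0.1717, 0.1002]
orientation: [-3.068, -0.676, -0.0]
force: [0.6, -0.1, 0.2]
opening: 0.002
gripper_force: 0.0
```

Run:
```python
from plant import robot
import cv2,numpy as np
c=robot.read_camera("side");a=c["image"][195:270,260:335,::-1]
b=robot.read_camera("top")["image"][180:255,280:355,::-1]
f=lambda x:cv2.resize(x,(400,400),interpolation=cv2.INTER_CUBIC)
cv2.imwrite("pics/s5.png",np.hstack([f(a),f(b)]))
s=robot.read_state();print(s["tool_pos"],s["force"],s["opening"])
for p in((.5876,-.1709,.105),s["tool_pos"],s["tool_pos"]-[0,0,.022],s["tool_pos"]+[0,0,.01]):
    X=c["R"]@np.array(p)+c["t"];print((c["fx"]*X[0]/X[2]+c["cx"]-260)*16/3,(c["fy"]*X[1]/X[2]+c["cy"]-195)*16/3)
```

```text
[ 0.58785562 -0.17172508  0.10023847] [-0.88584243  0.12823743  0.06784471] 0.00042561491772082093
185.4526623014814 231.95793934410904
185.6508340338196 240.10296709976546
183.35988346921658 271.5944403240912
186.71451670367696 225.4815541218724
```

View pics/s5.png

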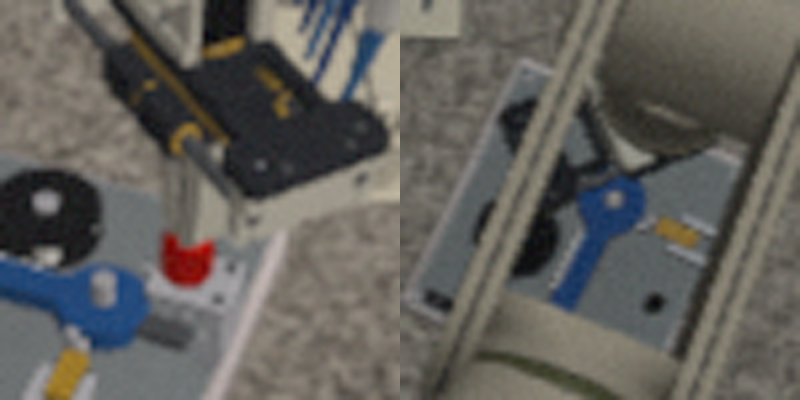

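The closed fingertips sit at about (182,243), on top of the cap, and nothing was gripped. The real tips are therefore roughly 25 mm higher than nominal. I'll open, go lower carefully while watching the force, and re-grip.

Scaled: 0.004 m is 0.08, 0.003 m is 0.06.

Emit:
run_rows:
  segments:
    - [[0.06, 0, 0, 0, 0], [0.06, 0, 0, 0, 0], [0.06, 0, 0, 0, 0], [0.06, 0, 0, 0, 0], [0.06, 0, 0, 0, 0], [0.06, 0, 0, 0.08, 0], [0.06, 0, 0, 0.08, 0], [0.06, 0, 0, 0.08, 0], [0.06, 0, 0, 0.06, 0], [0.06, 0, 0, 0, 0]]

```text
t: 5.05
tool_pos: [0.5873, -0.1715, 0.0843]
orientation: [-3.067, -0.676, 0.002]
force: [0.3, -0.3, -0.1]
opening: 0.0596
gripper_force: 0.0
```

Emit:
run_rows:
  segments:
    - [[0.0, 0, 0, 0, 0], [0.0, 0, 0, 0, 0], [0.0, 0, 0, 0, 0], [0, 0, 0, 0, 0], [0, 0, 0, 0, 0], [0, 0, 0, 0, 0]]
  force: 25

```text
t: 5.65
tool_pos: [0.587, -0.1696, 0.0853]
orientation: [-3.064, -0.676, 0.002]
force: [-5.6, 8.8, 6.7]
opening: 0.0239
gripper_force: 25.0
```

Cap gripped (24 mm opening, 25 N). Pull up.

Emit:
run_rows:
  segments:
    - [[0, 0, -0.04, -0.04, 0], [0, 0, 0, -0.08, 0], [0, 0, 0, -0.08, 0], [0, 0, 0, -0.08, 0], [0, 0, 0, -0.08, 0], [0, 0, 0, -0.06, 0], [0, 0, 0, 0, 0], [0, 0, 0, 0, 0]]
  force: 25

```text
t: 6.45
tool_pos: [0.5862, -0.1692, 0.1038]
orientation: [-3.066, -0.676, 0.003]
force: [5.9, 1.8, -17.7]
opening: 0.0237
gripper_force: 25.0
```

Scaled: -0.03 m is -0.6, -0.02 m is -0.4.

Emit:
run_rows:
  segments:
    - [[0.06, 0, 0, 0, 0], [0.06, 0, 0, 0, 0], [0.06, 0, 0, 0, 0], [0.06, 0, 0, 0, 0], [0.06, 0, 0, -0.2, 0], [0.06, 0, 0, -0.4, 0], [0.06, 0, 0, -0.6, 0], [0.06, 0, 0, -0.6, 0], [0.06, 0, 0, 0, 0], [0.06, 0, 0, 0, 0]]

```text
t: 7.45
tool_pos: [0.5879, -0.1703, 0.1983]
orientation: [3.066, 0.676, 0.004]
force: [0.0, -0.4, -0.6]
opening: 0.0599
gripper_force: 0.0
```

Run:
```python
from plant import robot
import cv2,numpy as np
c=robot.read_camera("side");a=c["image"][180:270,230:330,::-1]
cv2.imwrite("pics/s6.png",cv2.resize(a,None,fx=6,fy=6,interpolation=cv2.INTER_CUBIC))
s=robot.read_state();print(s["tool_pos"],s["force"],s["opening"])
for p in((.5876,-.1709,.105),(.5876,-.1709,.123),(.4474,-.1169,.1)):
    X=c["R"]@np.array(p)+c["t"];print((c["fx"]*X[0]/X[2]+c["cx"]-230)*6,(c["fy"]*X[1]/X[2]+c["cy"]-180)*6)
```

```text
[ 0.58704416 -0.16999252  0.19658797] [-0.41022574  0.47700948 -1.14704292] 0.05998381842454712
388.6342450891666 350.95268176212267
390.80272058898686 320.9960073121142
61.03468930806258 282.3834742890436
```

View pics/s6.png

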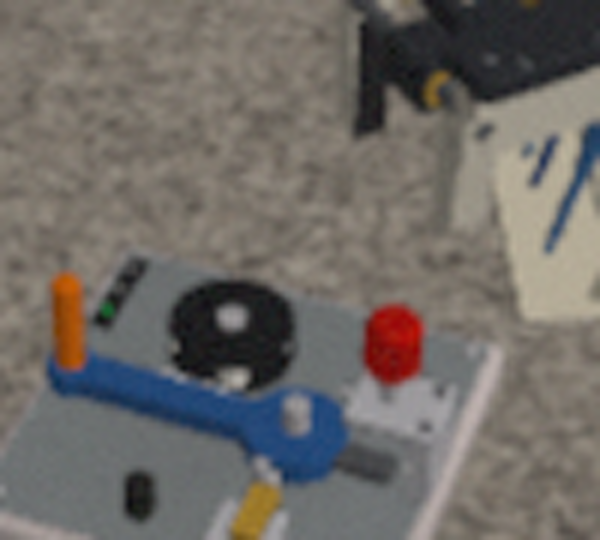

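The cap is raised, with its top at (393,318) against the predicted 321, and the arm is still closed with the handle top at (68,282). Next I'll move over the handle and turn the tool so it closes along the push direction.

Scaled: -0.0216 m is -0.432, -0.0206 m is -0.412, 0.135 rad / 1.5708 = 0.0859.

Emit:
run_rows:
  segments:
    - [[0.06, -0.412, -0.432, 0, 0], [0.06, -0.412, -0.432, 0, 0], [0.06, -0.412, -0.432, 0, 0], [0.06, -0.412, -0.432, 0, 0], [0.06, -0.412, -0.432, 0, 0], [0.06, 0, 0, 0, 0.0859], [0.06, 0, 0, 0, 0.0859], [0.06, 0, 0, 0, 0.0859], [0.06, 0, 0, 0, 0.0859], [0.06, 0, 0, 0, 0], [0.06, 0, 0, 0, 0]]

```text
t: 8.6
tool_pos: [0.4476, -0.115, 0.1953]
orientation: [-3.137, 0.16, 0.003]
force: [-0.3, 0.2, -0.4]
opening: 0.0599
gripper_force: 0.0
```

```bash
python3 d.py .448 -.1155 .062
```

```text
tool delta [0.0007 0.0005 0.1333] yaw of tool y -95.9 F [-0.26  0.23 -0.38]
```

Scaled: 0.03 m is 0.6, 0.02 m is 0.4.

Emit:
run_rows:
  segments:
    - [[0.06, 0, 0, 0.6, 0], [0.06, 0, 0, 0.6, 0], [0.06, 0, 0, 0.4, 0], [0.06, 0, 0, 0.2, 0], [0.06, 0, 0, 0.2, 0], [0.06, 0, 0, 0.2, 0], [0.06, 0, 0, 0.2, 0], [0.06, 0, 0, 0.2, 0], [0.06, 0, 0, 0.06, 0], [0.06, 0, 0, 0, 0]]

```text
t: 9.6
tool_pos: [0.4478, -0.1151, 0.0627]
orientation: [-3.137, 0.167, 0.001]
force: [-0.3, -0.6, -0.1]
opening: 0.0602
gripper_force: 0.0
```

Emit:
run_rows:
  segments:
    - [[0, 0, 0, 0, 0], [0, 0, 0, 0, 0], [0, 0, 0, 0, 0], [0, 0, 0, 0, 0], [0, 0, 0, 0, 0], [0, 0, 0, 0, 0]]
  force: 25

```text
t: 10.2
tool_pos: [0.4482, -0.1152, 0.0633]
orientation: [3.137, -0.167, 0.0]
force: [-0.7, 0.2, -0.5]
opening: 0.017
gripper_force: 0.0
```

Emit:
run_rows:
  segments:
    - [[0, 0, 0, 0, 0], [0, 0, 0, 0, 0], [0, 0, 0, 0, 0]]
  force: 25

```text
t: 10.5
tool_pos: [0.4482, -0.1152, 0.0633]
orientation: [-3.137, 0.167, -0.0]
force: [0.1, 0.6, 0.7]
opening: 0.0133
gripper_force: 25.0
```

Run:
```python
import numpy as np
from plant import robot
from scipy.spatial.transform import Rotation as R
s=robot.read_state();M=R.from_rotvec(s["orientation"]).as_matrix()
piv=np.array([.5478,-.1605]);h=s["tool_pos"][:2];v=h-piv;print(np.hypot(*v),np.degrees(np.arctan2(v[1],v[0])))
p=h
a0=np.pi-.4214
for a in np.arange(.1,.61,.1):
    q=piv+.11*np.array([np.cos(a0+a),np.sin(a0+a)]);d=q-p;p=q
    print(round(a,1),(M[:2,:2].T@d).round(4))
```

```text
0.10945290268234392 155.5416503399946
0.1 [-0.0036  0.011 ]
0.2 [-0.0018  0.0108]
0.3 [-0.0007  0.011 ]
0.4 [0.0004 0.011 ]
0.5 [0.0015 0.0109]
0.6 [0.0026 0.0107]
```

Handle gripped (13.3 mm). Sweep along the arc.

Scaled: 0.0055 m is 0.11, 0.0054 m is 0.108.

Emit:
run_rows:
  segments:
    - [[0, -0.03, 0.106, 0, 0], [0, -0.028, 0.106, 0, 0], [0, -0.018, 0.108, 0, 0], [0, -0.018, 0.108, 0, 0], [0, -0.008, 0.11, 0, 0], [0, -0.006, 0.11, 0, 0], [0, 0.004, 0.11, 0, 0], [0, 0.004, 0.11, 0, 0], [0, 0.014, 0.11, 0, 0], [0, 0.016, 0.11, 0, 0], [0, 0.024, 0.106, 0, 0], [0, 0, 0, 0, 0], [0, 0, 0, 0, 0]]
  force: 25

```text
t: 11.8
tool_pos: [0.4387, -0.173, 0.063]
orientation: [-3.134, 0.166, 0.003]
force: [-4.1, 8.6, 5.7]
opening: 0.0134
gripper_force: 25.0
```

Run:
```python
import numpy as np,cv2
from plant import robot
s=robot.read_state();v=s["tool_pos"][:2]-[.5478,-.1605]
print(np.hypot(*v),np.arctan2(v[1],v[0])%(2*np.pi)-np.pi+.4214,s["force"],s["opening"],s["gripper_force"])
a=robot.read_camera("side")["image"][180:270,230:330,::-1]
cv2.imwrite("pics/s7.png",cv2.resize(a,None,fx=6,fy=6,interpolation=cv2.INTER_CUBIC))
```

```text
0.10979491874707001 0.5350730304852223 [-4.05580061  8.62996255  5.68880583] 0.013358820801459973 25.000775456428528
```

View pics/s7.png

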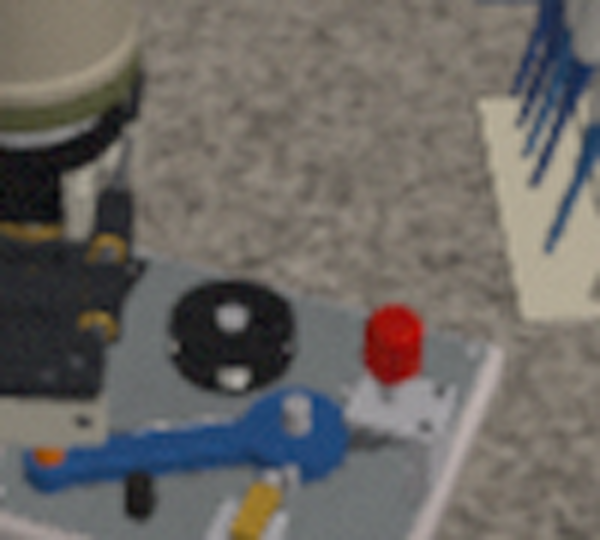

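The blue arm is almost at the black stop (140,490) and the cap is still raised at (393,318). One small final nudge, then a hold.

Scaled: 0.002 m is 0.04, 0.001 m is 0.02.

Emit:
run_rows:
  segments:
    - [[0, 0.01, 0.04, 0, 0], [0, 0.01, 0.04, 0, 0], [0, 0.006, 0.02, 0, 0], [0, 0, 0, 0, 0], [0, 0, 0, 0, 0], [0, 0, 0, 0, 0], [0, 0, 0, 0, 0], [0, 0, 0, 0, 0]]
  force: 25

```text
t: 12.65
tool_pos: [0.4394, -0.1777, 0.063]
orientation: [-3.134, 0.166, 0.003]
force: [-4.6, 9.6, 6.7]
opening: 0.0133
gripper_force: 25.0
```

Run:
```python
import numpy as np
from plant import robot
s=robot.read_state();v=s["tool_pos"][:2]-[.5478,-.1605]
print(np.arctan2(v[1],v[0])%(2*np.pi)-np.pi+.4214,s["force"],s["gripper_force"])
print(robot.close_job())
```

```text
0.5792147057236268 [-4.60216365  9.60617696  6.7401499 ] 25.001123249530792
the job is handed in; nothing more can be done
None
```

I handed the job in at about 12.7 s with the cap raised and released, and the gripper holding the pressure arm at about 0.58 rad, just short of the stop; the hand-in returned no verdict.

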